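Unstack the glued roof board

TASK

The glue in the birdhouse roof board has set, so take the things that weigh it down off it one at a time, from the top down, and put everything in its place without dropping it: stand the ceramic knob upright on the middle of the square steel bench block, then stand the tin upright on the middle of the round terracotta saucer, then lay the sanding block, cork face down, squarely in the middle of the plywood rest between its two end stops. Last, lay the roof board flat across the two aluminium bearers, centred and square, its length running from one bearer to the other. Leave the hammer where it lies.

Things in the scene. Friction and masses are not known exactly. Their poses are not given: they have to be found in the camera images.
- perch_knob: white glazed ceramic perch knob, mushroom-shaped, 36 mm tall, about 45 g: foot 26 mm across, waist 18 mm, round head 32 mm across (straight-sided from 19 to 31 mm above the foot). Stands upright on the tin's lid, at the top of the stack. Origin: centre of its underside; z up.
- tin: small round tin canister with a flat screw lid, bare grey metal, lid darker, 50 mm across (lid 47 mm) and 55 mm tall, about 160 g, with a small dent. Stands upright on the sanding block. Origin: centre of its underside; z up.
- sanding_block: cork-faced sanding block, dark wood with a 6 mm cork sole underneath, 54 mm (its x) by 100 mm (its y), 32 mm tall, about 120 g. Lies cork down on the roof board, lengthwise along it. Origin: centre of its underside; x across, y along its length, z up.
- roof_board: pine roof board, 66 mm (its x) by 160 mm (its y), 20 mm thick, about 120 g. Lies flat on the table at the bottom of the stack. Origin: centre of its underside; x across, y along its length, z up.
- bench_block: place of the knob: square steel bench block with a flat top, 60 by 60 mm, 22 mm high, fixed to the table. Origin: centre of its underside, on the table; z up.
- saucer: place of the tin: flat round terracotta saucer, a disc 92 mm across and 10 mm high with a flat top, fixed. Origin: centre of its underside, on the table; z up.
- rest: place of the sanding block: plywood rest, a plate 74 mm (its x) by 144 mm (its y) and 8 mm thick, fixed, with a stop along each of its two short ends. The stops are 10 mm thick, rise 10 mm above the plate and stand 124 mm apart inside; the two long sides are open. Origin: centre of its underside, on the table; y along its length from stop to stop.
- bearers: place of the roof board: two parallel aluminium bars, fixed, each 80 mm long (along x), 22 mm wide and 20 mm high, their centres 55 mm either side of the origin along y (88 mm clear gap between them), joined by a low dark strip 16 mm wide and 6 mm high. Origin: on the table, midway between the bars; y runs from bar to bar and is the direction of the roof board's length.
- hammer: bystander: pin hammer with a blue steel head and a wooden handle, 240 mm long, 26 mm thick, head 90 mm across at the +x end, lying loose in the middle of the table with the handle towards the robot. To be left alone. Origin: middle of its length, on the underside; x along the handle towards the head.
Mind the look-alikes: they are no part of the job. There is more than one size of the tin; the job needs the middle-sized.

How it is judged (in metres and radians):
On the way, in this order (a step that is already met when the one before it is completed fails the run):
1. the knob stands released on the bench block (horizontal distance between perch_knob and bench_block below 0.012 m and z of perch_knob in the frame of bench_block between 0.018 and 0.026 m and angle between perch_knob's own z axis and vertical below 0.1 rad and linear speed of perch_knob below 0.03 m/s and angular speed of perch_knob below 0.3 rad/s and contact force between the fingers and perch_knob below 0.1 N), for 0.2 s.
2. the tin stands released on the saucer (horizontal distance between tin and saucer below 0.013 m and z of tin in the frame of saucer between 0.006 and 0.014 m and angle between tin's own z axis and vertical below 0.1 rad and linear speed of tin below 0.03 m/s and angular speed of tin below 0.3 rad/s and contact force between the fingers and tin below 0.1 N), for 0.2 s.
3. the sanding block lies released between the end stops of the plywood rest (horizontal distance between sanding_block and rest below 0.013 m and z of sanding_block in the frame of rest between 0.004 and 0.012 m and angle between sanding_block's own z axis and vertical below 0.1 rad and linear speed of sanding_block below 0.03 m/s and angular speed of sanding_block below 0.3 rad/s and contact force between the fingers and sanding_block below 0.1 N and angle between the y axis of sanding_block and the y axis of rest, either way round below 0.17 rad), for 0.2 s.
4. the roof board lies released across both bearers (horizontal distance between roof_board and bearers below 0.015 m and z of roof_board in the frame of bearers between 0.016 and 0.024 m and angle between roof_board's own z axis and vertical below 0.1 rad and linear speed of roof_board below 0.03 m/s and angular speed of roof_board below 0.3 rad/s and contact force between the fingers and roof_board below 0.1 N and angle between the y axis of roof_board and the y axis of bearers, either way round below 0.17 rad), for 0.2 s.
At the end, for the whole second after the job is handed in: All released, at rest and upright or flat, each on its own place: knob within 12 mm of the bench block's middle, tin 13 mm of the saucer's, sanding block 13 mm of the rest's and within 0.17 rad of its length, roof board 15 mm of the bearers' middle and within 0.17 rad of square (all of step 1 and all of step 2 and all of step 3 and all of step 4); the robot touches nothing.
It fails at once if the hammer is moved more than 30 mm (distance of hammer from where it was at the start of the episode above 0.03 m).
It fails at once if the knob is dropped (moves faster than 0.75 m/s while not held, a fall of about 30 mm) (linear speed of perch_knob above 0.75 m/s and contact force between the fingers and perch_knob below 0.05 N).
It fails at once if the tin is dropped (moves faster than 0.75 m/s while not held, a fall of about 30 mm) (linear speed of tin above 0.75 m/s and contact force between the fingers and tin below 0.05 N).
It fails at once if the sanding block is dropped (moves faster than 0.75 m/s while not held, a fall of about 30 mm) (linear speed of sanding_block above 0.75 m/s and contact force between the fingers and sanding_block below 0.05 N).
It fails at once if the roof board is dropped (moves faster than 0.75 m/s while not held, a fall of about 30 mm) (linear speed of roof_board above 0.75 m/s and contact force between the fingers and roof_board below 0.05 N).
It also fails if it takes over 102 s, if anything falls off the work surface, if the arm or the gripper's body presses on something with over 40 N, if the wrist force passes 120 N, or if a joint passes its speed limit or range.

ROBOT

A 6-joint arm with a two-finger parallel gripper is mounted at the origin on the work surface. World frame = base frame: x ahead of the robot, y to its left, z up, the work surface at z = 0. Lengths are in m, angles in degrees, forces in N, time in s.
With the tool pointing down it reaches from about 0.35 to 0.725 m from the base axis. Payload 4.3 kg.
Tool frame: the origin (TCP) lies midway between the tips of the shut fingers; the grasp point (between the pads) lies 19 mm behind it; z points along the fingers, y is the direction in which the jaws open and shut (so a half turn about z gives the same grasp; the last joint's range is limited). The gripper opens to 85 mm and grips with 20 to 120 N. Pads are 22 mm wide; open, the fingers measure 114 mm over their backs; the gripper's body (76 mm by 85 mm) begins 54 mm behind the grasp point. The pads swing forward as they close: fully open they stand 13 mm farther back than shut.
Start: joints at [69.998, 21.618, 4.641, 73.018, 0, 83.68], TCP at [0.136, 0.559, 0.231] pointing down, gripper open.
Joint ranges: [-156.06, 156.06], [-48.1, 94.91], [-58.44, 69.94], [-101.28, 121.22], [-78.64, 73.56], [-180, 180]. Speed limits (degrees/s): [147.25, 147.25, 180, 180, 180, 180].

INTERFACE

Orientations are given as a 3x3 rotation matrix whose columns are the frame's x, y, z axes.
In Python, from plant import status, vision, order gives the robot as it stands. The module is installed in compiled form; this text tells all that it offers.
- The arm moves only by the shell command python3 -m inch 'ROWS' [FORCE]. ROWS is JSON, a list that holds one entry, the list of rows, each a list of 7 numbers: the shift along the tool's x, y, z in mm, then the turn, a rotation vector about the tool's x, y, z in rad, then the gripper's target within -1 to 1 (fully open at 1, half-way at 0, shut at -1). A call has 1 to 8 rows; each row is the pose to reach, as a shift and turn from the pose commanded when the call began, along the tool's axes at that moment; what a row does not reach only later rows make up. A row lasts 1/10 s, in which the tool goes at most 50 mm and 8.59 degrees, less where a joint would pass 70% of its speed; a pose out of reach is approached as far as the arm can. A call with a gripper value outside its range is refused whole. The fingers move at their own pace and stop on an object; FORCE is the grip in N (left out, the last holds). Time passes only in rows, so rows that repeat a pose let the fingers close. It gives the time, the measured TCP pose, the force and the opening at its end, in the units of the state.
- status.get_obs(): the state, without advancing time (a new reading comes with each control period).
- vision.grab_frame(name): name is "side" or "top"; returns a dict with "image" (420x560x3 uint8, blue, green, red), "depth" (420x560 float32, m along the optical axis (not along the pixel's ray), 0 where there is no reading), "fov_y" (degrees; the focal length in pixels is half the picture's height over the tangent of half this angle, whatever the lens; pixels are square), "cx", "cy" (the principal point, pixels), "k1" (the pictures are not rectified: a ray, as slopes to the right and down, at radius r is drawn at 1 + k1 r^2 times it, then the intrinsics apply), "R" (3x3) and "t" (3): a world point X has camera coordinates R X + t. Camera axes: x right, y down, z forward; pixel columns grow to the right and rows downward; lengths in m; the calibration is good to about 2 mm. A picture is of the moment at which its call begins.
- order.finish_job(): hands the job in, once; it reports no verdict.
Trained networks look in a picture, given as the dict that the camera call returned (one of the last four; its "shot" number tells which), for a name from the list of things; names that differ only in an ending like _2 or _b are one class to them, and where a whole thing is asked for, a point or a joint stands for the part that bears it (a point fixed in the world has none). Each returns a list of dicts, best first, with "p" (0 to 1); they miss things now and then, are a little off and sometimes report something else, mostly with a low value. They report only what shows in the picture. A call takes as long as a camera call. They do not tell look-alikes from the thing itself.
- vision.silhouettes(picture, target): "mask" (420x560 bool, what is visible of it).
- vision.tip_of(picture, target): "centre" ([x, y, z] in m, in the coordinates of the camera as it stood for that picture, good to about 4 mm: a listed point, or the origin of a listed thing).
The state is a dict: "t": time; "qpos": joint angles; "qvel": joint speeds; "joint_efforts": joint torques, N m; "tool_pos": TCP position; "tool_rot": TCP orientation; "wrist_force": force on the tool from outside, world axes, zero at the start; "torque": the same for the moment, N m; "finger_gap": opening from 0.0 (shut) to 1.0 (fully open).
Only numpy, scipy, OpenCV 4.12 (cv2) and the standard library are available. Lean on these libraries where they do the work, as an engineer would, in place of code of your own. Each camera call takes 0.05 s, during which the arm holds its last target. There are 200 camera calls.

## Working session

There is one attempt and no reset: what is moved stays moved. The work goes in short steps, Python scripts to look and compute and a shell command to move; the robot and the scene stay as the last step left them, time stands still between calls to the robot, and variables do not carry over. Pictures are saved under pics/ and viewed, about 12 in all and at most 16, crops included, and the job is handed in when it is done.

```bash
mkdir -p pics; cat > h.py <<'E'
import numpy as np, cv2
from plant import status, vision, order
def K(p):
    f=210/np.tan(np.radians(p["fov_y"]/2)); return f,p["cx"],p["cy"],p["k1"]
def cloud(p):
    f,cx,cy,k1=K(p); v,u=np.mgrid[0:420,0:560]
    M=np.array([[f,0,cx],[0,f,cy],[0,0,1.]])
    pts=np.stack([u,v],-1).reshape(-1,1,2).astype(float)
    n=cv2.undistortPoints(pts,M,np.array([k1,0,0,0.])).reshape(420,560,2)
    d=p["depth"]; X=np.dstack([n*d[...,None],d])
    W=(X-p["t"])@np.asarray(p["R"])   # R^T (X-t)
    W[d==0]=np.nan; return W
def world(p,c): return np.asarray(p["R"]).T@(np.asarray(c)-p["t"])
E
python3 - <<'E'
from h import *
o=status.get_obs(); print({k:np.round(v,3).tolist() for k,v in o.items()})
for n in ["top","side"]:
    p=vision.grab_frame(n); cv2.imwrite(f"pics/{n}0.png",p["image"])
    print(n,p["fov_y"],p["k1"],"campos",(-np.asarray(p["R"]).T@p["t"]).round(3))
    for t in "perch_knob tin sanding_block roof_board bench_block saucer rest bearers hammer".split():
        print(t,[(round(r["p"],2),world(p,r["centre"]).round(3).tolist()) for r in vision.tip_of(p,t)])
    np.savez(f"{n}0.npz",**{k:v for k,v in p.items()})
E
```

```text
{'t': 0.0, 'qpos': [69.999, 21.663, 4.562, 73.018, 0.0, 83.681], 'qvel': [0.025, 0.038, 0.054, 0.018, -0.117, 0.009], 'joint_efforts': [0.0, -46.361, 26.987, 0.021, -0.0, 0.0], 'tool_pos': [0.136, 0.558, 0.23], 'tool_rot': [[-0.972, 0.237, -0.001], [0.237, 0.972, -0.002], [0.0, -0.002, -1.0]], 'wrist_force': [0.098, -1.008, 0.3], 'torque': [-0.027, 0.005, -0.019], 'finger_gap': 0.996}
top 43.71486374370399 -0.12584694825171622 campos [0.448 0.023 1.103]
perch_knob [(0.71, [0.677, -0.12, 0.106])]
tin [(0.87, [0.681, -0.116, 0.053]), (0.86, [0.561, -0.196, -0.001]), (0.66, [0.582, -0.102, 0.002])]
sanding_block [(0.6, [0.68, -0.132, 0.019])]
roof_board [(0.85, [0.679, -0.149, -0.004])]
bench_block [(0.68, [0.447, -0.002, -0.001])]
saucer [(0.83, [0.476, -0.316, -0.001]), (0.42, [0.676, -0.116, 0.106])]
rest [(0.86, [0.638, 0.155, 0.001])]
bearers [(0.71, [0.459, 0.325, 0.001]), (0.37, [0.477, -0.314, -0.002])]
hammer [(0.92, [0.695, 0.003, 0.004])]
side 46.78587047029676 -0.12665956049007537 campos [ 0.22  -0.459  0.81 ]
perch_knob [(0.54, [0.679, -0.123, 0.108]), (0.23, [0.48, -0.31, -0.004])]
tin [(0.92, [0.582, -0.106, -0.002]), (0.91, [0.566, -0.192, 0.0]), (0.77, [0.675, -0.118, 0.048]), (0.21, [0.692, -0.005, 0.0])]
sanding_block [(0.33, [0.678, -0.146, -0.001])]
roof_board [(0.73, [0.679, -0.147, -0.004])]
bench_block [(0.97, [0.445, -0.004, 0.001])]
saucer [(0.58, [0.478, -0.313, -0.004])]
rest [(0.92, [0.638, 0.155, -0.0])]
bearers [(0.67, [0.459, 0.326, 0.001])]
hammer [(0.6, [0.696, -0.008, 0.0])]
```

View pics/top0.png

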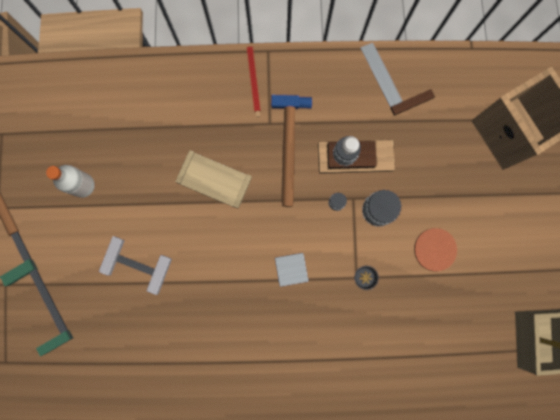

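View pics/side0.png

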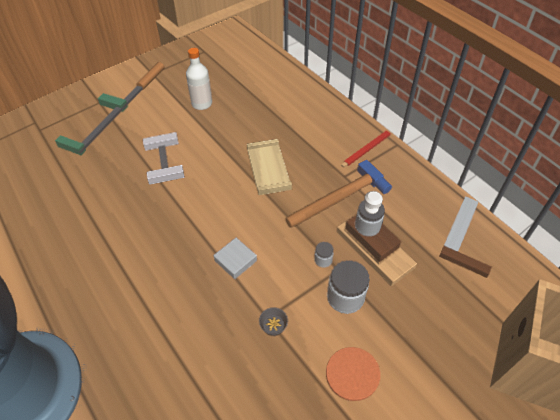

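```bash
python3 - <<'E'
from h import *
for n in ["top","side"]:
    p={k:v for k,v in np.load(n+"0.npz").items()}
    W=cloud(p); x,y,z=W[...,0],W[...,1],W[...,2]
    def rect(name,xr,yr,zr):
        m=(x>xr[0])&(x<xr[1])&(y>yr[0])&(y<yr[1])&(z>zr[0])&(z<zr[1])
        if m.sum()<10: print(n,name,m.sum());return
        P=W[m]; r=cv2.minAreaRect((P[:,:2]*1000).astype(np.float32))
        print(n,name,m.sum(),"z",P[:,2].mean().round(4),"c",np.round(r[0],1),"size",np.round(r[1],1),"ang",round(r[2],1))
    S=((.62,.74),(-.26,-.04))
    rect("knobhead",*S,(.128,.155)); rect("tinlid",*S,(.100,.112))
    rect("sand",*S,(.046,.058)); rect("board",*S,(.014,.026))
    rect("bench",(.38,.52),(-.07,.06),(.016,.03))
    rect("saucer",(.40,.56),(-.39,-.25),(.005,.02))
    rect("rest plate",(.57,.71),(.05,.26),(.004,.012)); rect("rest stops",(.57,.71),(.05,.26),(.0145,.024)); rect("rest all",(.57,.71),(.05,.26),(.004,.024))
    rect("bearers",(.35,.57),(.2,.43),(.015,.026))
    rect("tinA",(.52,.60),(-.235,-.155),(.02,.2)); rect("tinB",(.55,.62),(-.14,-.06),(.02,.2))
    rect("hammer",(.5,.85),(-.06,.08),(.01,.05))
E
```

```text
top knobhead 232 z 0.1401 c [ 676.3 -120.5] size [30.8 31. ] ang 7.1
top tinlid 233 z 0.1059 c [ 675.7 -119.3] size [47.6 44. ] ang 59.4
top sand 725 z 0.0514 c [ 678.3 -136.4] size [101.2  55.9] ang 89.8
top board 927 z 0.0193 c [ 679.2 -149. ] size [ 67.  160.5] ang 1.0
top bench 850 z 0.0213 c [444.3  -4.1] size [60.3 60.1] ang 8.5
top saucer 1402 z 0.0095 c [ 484.8 -326.1] size [127.2 111.9] ang 88.3
top rest plate 1942 z 0.0076 c [638.1 154.9] size [206.3 138.7] ang 88.3
top rest stops 323 z 0.0176 c [639.  154.3] size [144.2  73.9] ang 65.5
top rest all 2328 z 0.0091 c [638.1 154.9] size [206.3 138.7] ang 88.3
top bearers 803 z 0.0197 c [460.5 322.4] size [134.   79.3] ang 68.0
top tinA 1058 z 0.0711 c [ 563.2 -190.7] size [67.5 67.5] ang 46.3
top tinB 243 z 0.0371 c [ 582.1 -104.2] size [33.6 34. ] ang 42.5
top hammer 1669 z 0.0224 c [700.9  23.4] size [133.4 241.6] ang 81.2
side knobhead 244 z 0.1392 c [ 675.8 -121.6] size [31.6 30.3] ang 2.9
side tinlid 306 z 0.1061 c [ 672.8 -124. ] size [39.4 48.7] ang 39.0
side sand 787 z 0.0512 c [ 676.8 -135.9] size [ 56.8 102. ] ang 1.2
side board 1044 z 0.0196 c [ 678.6 -149.7] size [ 67.3 162. ] ang 0.8
side bench 870 z 0.0208 c [444.6  -6. ] size [60.9 61.7] ang 8.5
side saucer 2258 z 0.0096 c [ 476.7 -311.1] size [91.4 89.7] ang 47.1
side rest plate 1363 z 0.0072 c [615.3 164.5] size [150.  127.5] ang 65.5
side rest stops 250 z 0.0171 c [639.1 153.2] size [148.   73.7] ang 65.4
side rest all 1676 z 0.0089 c [615.3 164.5] size [150.  127.5] ang 65.5
side bearers 536 z 0.0189 c [460.6 320.5] size [135.2  80.6] ang 67.7
side tinA 1614 z 0.0659 c [ 561.7 -193.5] size [67.  69.8] ang 57.7
side tinB 293 z 0.035 c [ 581.8 -106.8] size [32.9 32.9] ang 74.0
side hammer 1556 z 0.0212 c [710.9  25.4] size [132.2 254.3] ang 77.6
```

The pictures agree with the networks. In the top view:
- The stack is at pixel (345,152), with its tin 47 mm across, which is the right size.
- The look-alike tins are at (382,207), big, and (338,201), small.
- The bench block is at (291,269), the saucer at (436,249), the rest at (214,179), the bearers at (135,265) and the hammer handle at column 290.

Next I move above the knob with the jaws along world x.

```bash
cat > go.py <<'E'
import sys; from h import *
from scipy.spatial.transform import Rotation as Ro
# go.py x y z (mm) jawangle(deg, world angle of tool y, mod 180): shift mm in tool axes + rotvec
x,y,z,a=map(float,sys.argv[1:5]); o=status.get_obs(); R=np.array(o["tool_rot"]); p=np.array(o["tool_pos"])*1000
best=None
for k in (a,a+180):
    c=np.radians(k); ty=np.array([np.cos(c),np.sin(c),0]); tz=np.array([0,0,-1.]); T=np.column_stack([np.cross(ty,tz),ty,tz])
    r=Ro.from_matrix(R.T@T).as_rotvec()
    if best is None or np.linalg.norm(r)<np.linalg.norm(best): best=r
print("t",round(o["t"],2),"pos",p.round(1),"q6",round(o["qpos"][5],1),"gap",round(o["finger_gap"],3),"F",np.round(o["wrist_force"],1),"\nshift",(R.T@(np.array([x,y,z])-p)).round(1),"turn",best.round(3))
E
python3 go.py 676 -121 230 0.5
```

```text
t 1.0 pos [136.  558.7 231.3] q6 83.7 gap 1.001 F [-0.7  0.   0.6] 
shift [-685.4 -532.7    1.3] turn [ 0.    -0.     1.323]
```

```bash
python3 -m inch '[[[-685,-533,0,0,0,1.323,1],[-685,-533,0,0,0,1.323,1],[-685,-533,0,0,0,1.323,1],[-685,-533,0,0,0,1.323,1],[-685,-533,0,0,0,1.323,1],[-685,-533,0,0,0,1.323,1],[-685,-533,0,0,0,1.323,1],[-685,-533,0,0,0,1.323,1]]]' 40; python3 go.py 676 -121 230 0.5
```

```text
t: 1.8
tool_pos: [0.3856, 0.2437, 0.2316]
tool_rot: [[-0.126, 0.992, 0.001], [0.992, 0.126, 0.001], [0.0, 0.001, -1.0]]
wrist_force: [1.1, 0.9, -0.3]
finger_gap: 0.999
t 1.8 pos [385.6 243.7 231.6] q6 107.1 gap 0.999 F [ 1.1  0.9 -0.3] 
shift [-398.3  242.2    1.7] turn [ 0.001 -0.001  0.117]
```

```bash
python3 -m inch '[[[-398,242,0,0,0,0.117,1],[-398,242,0,0,0,0.117,1],[-398,242,0,0,0,0.117,1],[-398,242,0,0,0,0.117,1],[-398,242,0,0,0,0.117,1],[-398,242,0,0,0,0.117,1],[-398,242,0,0,0,0.117,1],[-398,242,0,0,0,0.117,1]]]'; python3 go.py 676 -121 230 0.5
```

```text
t: 2.6
tool_pos: [0.6367, -0.0679, 0.2313]
tool_rot: [[-0.015, 1.0, 0.001], [1.0, 0.015, 0.0], [0.0, 0.001, -1.0]]
wrist_force: [0.9, 0.2, 0.5]
finger_gap: 0.997
t 2.6 pos [636.7 -67.9 231.3] q6 77.4 gap 0.997 F [0.9 0.2 0.5] 
shift [-53.6  38.5   1.4] turn [ 0.001 -0.     0.006]
```

```bash
python3 -m inch '[[[0,0,0,0,0,0,1],[0,0,0,0,0,0,1],[0,0,0,0,0,0,1]]]'; python3 go.py 676 -121 112 0.5
```

```text
t: 2.9
tool_pos: [0.635, -0.0653, 0.2313]
tool_rot: [[-0.016, 1.0, -0.001], [1.0, 0.016, 0.001], [0.001, -0.001, -1.0]]
wrist_force: [0.4, -0.0, 0.3]
finger_gap: 0.996
t 2.9 pos [635.  -65.3 231.3] q6 77.5 gap 0.996 F [ 0.4 -0.   0.3] 
shift [-56.4  40.2 119.3] turn [-0.001 -0.001  0.007]
```

```bash
python3 -m inch '[[[-56,40,0,0,0,0.007,1],[-56,40,0,0,0,0.007,1],[-56,40,40,0,0,0.007,1],[-56,40,60,0,0,0.007,1],[-56,40,60,0,0,0.007,1],[-56,40,60,0,0,0.007,1]]]'; python3 go.py 676 -121 112 0.5; python3 - <<'E'
from h import *
p=vision.grab_frame("top"); q=vision.grab_frame("side")
cv2.imwrite("pics/a.png",np.hstack([cv2.resize(p["image"][80:220,260:440],None,fx=2,fy=2),cv2.resize(q["image"][120:260,280:460],None,fx=2,fy=2)]))
E
```

```text
t: 3.5
tool_pos: [0.6759, -0.1201, 0.1723]
tool_rot: [[-0.01, 1.0, -0.0], [1.0, 0.01, 0.0], [0.0, -0.0, -1.0]]
wrist_force: [-0.7, -0.1, 0.2]
finger_gap: 1.001
t 3.5 pos [ 675.9 -120.1  172.3] q6 74.1 gap 1.001 F [-0.7 -0.1  0.2] 
shift [-1.   0.2 60.3] turn [-0.    -0.     0.001]
```

View pics/a.png

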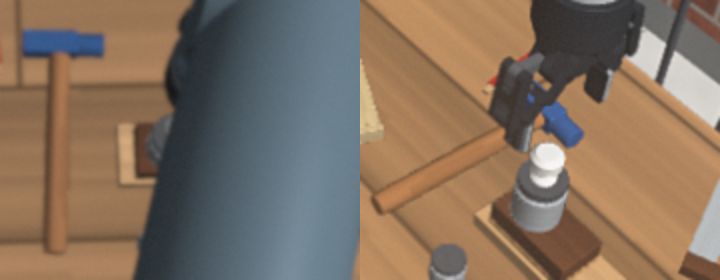

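The side crop shows the jaws open above the knob, straddling it along x, with the head at crop (546,155). I measure the open fingertip height, then descend.

```bash
cat > tip.py <<'E'
from h import *
o=status.get_obs(); t=o["tool_pos"]; R=np.array(o["tool_rot"])
W=cloud(vision.grab_frame("side")); L=(W-t)@R
m=(abs(L[...,0])<16)&(abs(L[...,1])>14)&(abs(L[...,1])<62)&(L[...,2]<25)&(L[...,2]>-40)&(W[...,2]>t[2]-.02)
P=L[m]*1000
print("tool-frame finger pts",m.sum(),"z(front) pct",np.percentile(P[:,2],[99.5,98,95,90]).round(1),"y",np.percentile(P[:,1],[1,50,99]).round(1),"x",np.percentile(P[:,0],[1,99]).round(1))
E
sed -i 's/L\[...,0\])<16/L[...,0])<.016/;s/>14)/>.014)/;s/<62)/<.062)/;s/<25)/<.025)/;s/>-40)/>-.04)/' tip.py; python3 tip.py
python3 -m inch '[[[0,0,30,0,0,0,1],[0,0,45,0,0,0,1],[0,0,60,0,0,0,1],[0,0,60,0,0,0,1],[0,0,60,0,0,0,1],[0,0,60,0,0,0,-1],[0,0,60,0,0,0,-1],[0,0,60,0,0,0,-1]]]' 40
python3 -m inch '[[[0,0,0,0,0,0,-1],[0,0,0,0,0,0,-1],[0,0,0,0,0,0,-1],[0,0,0,0,0,0,-1],[0,0,0,0,0,0,-1]]]'; python3 tip.py
```

```text
tool-frame finger pts 236 z(front) pct [-12.9 -13.8 -16.  -18.1] y [-58.6  40.7  48.1] x [-12.    9.2]
t: 4.45
tool_pos: [0.6771, -0.1216, 0.1123]
tool_rot: [[-0.008, 1.0, 0.002], [1.0, 0.008, -0.0], [-0.0, 0.002, -1.0]]
wrist_force: [0.1, 0.5, -1.0]
finger_gap: 0.512
t: 4.95
tool_pos: [0.6771, -0.1216, 0.112]
tool_rot: [[-0.008, 1.0, 0.002], [1.0, 0.008, -0.0], [-0.0, 0.002, -1.0]]
wrist_force: [-0.1, 0.2, 5.0]
finger_gap: 0.355
tool-frame finger pts 312 z(front) pct [19.5 19.1 18.  15. ] y [-30.6 -20.7  21.2] x [-15.4  14.5]
```

```bash
python3 -m inch '[[[0,0,-10,0,0,0,-1],[0,0,-20,0,0,0,-1],[0,0,-40,0,0,0,-1],[0,0,-60,0,0,0,-1],[0,0,-60,0,0,0,-1],[0,0,-60,0,0,0,-1]]]'; python3 go.py 444.5 -5 90 0; python3 - <<'E'
from h import *
q=vision.grab_frame("side")
cv2.imwrite("pics/b.png",cv2.resize(q["image"][100:280,280:480],None,fx=2,fy=2))
W=cloud(q); L=(W-status.get_obs()["tool_pos"]); m=(abs(L[...,0])<.03)&(abs(L[...,1])<.03)&(abs(L[...,2])<.03)
print(vision.tip_of(q,"perch_knob") and [world(q,r["centre"]).round(3) for r in vision.tip_of(q,"perch_knob")], np.nanpercentile(W[m][:,2],[0.5,2]).round(4))
E
```

```text
t: 5.6
tool_pos: [0.6767, -0.1216, 0.1715]
tool_rot: [[-0.008, 1.0, 0.001], [1.0, 0.008, -0.0], [-0.0, 0.001, -1.0]]
wrist_force: [0.5, 0.1, -0.2]
finger_gap: 0.352
t 5.6 pos [ 676.7 -121.6  171.5] q6 74.1 gap 0.352 F [ 0.5  0.1 -0.2] 
shift [ 118.4 -231.3   81.3] turn [0.001 0.    0.008]
[array([ 0.678, -0.122,  0.165])] [0.1666 0.1689]
```

View pics/b.png

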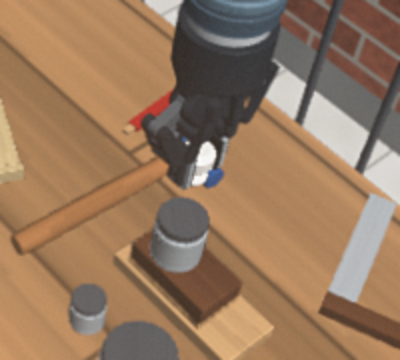

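The knob is held upright at crop (205,160), and the tin stays undisturbed at (182,235). I carry the knob to the bench block.

```bash
python3 -m inch '[[[30,-58,0,0,0,0,-1],[59,-115,0,0,0,0,-1],[89,-173,0,0,0,0,-1],[118,-231,0,0,0,0,-1],[118,-231,0,0,0,0,-1],[118,-231,0,0,0,0,-1],[118,-231,30,0,0,0,-1],[118,-231,30,0,0,0,-1]]]'; python3 go.py 444.5 -5 34 0
```

```text
t: 6.55
tool_pos: [0.4414, -0.0047, 0.1384]
tool_rot: [[-0.008, 1.0, -0.006], [1.0, 0.008, 0.001], [0.001, -0.006, -1.0]]
wrist_force: [-0.7, -0.1, -0.4]
finger_gap: 0.356
t 6.55 pos [441.4  -4.7 138.4] q6 80.7 gap 0.356 F [-0.7 -0.1 -0.4] 
shift [ -0.4   3.7 104.4] turn [-0.006 -0.001  0.008]
```

```bash
python3 -m inch '[[[0,2,35,0,0,0,-1],[0,2,70,0,0,0,-1],[0,2,90,0,0,0,-1],[0,2,104,0,0,0,-1],[0,2,104,0,0,0,-1],[0,2,104,0,0,0,-1],[0,2,104,0,0,0,-1]]]'; python3 go.py 444.5 -5 27 0; python3 - <<'E'
from h import *
q=vision.grab_frame("side"); W=cloud(q); t=status.get_obs()["tool_pos"]
cv2.imwrite("pics/c.png",cv2.resize(q["image"][170:310,170:310],None,fx=3,fy=3))
print([world(q,r["centre"]).round(3) for r in vision.tip_of(q,"perch_knob")])
E
```

```text
t: 7.25
tool_pos: [0.4479, -0.0056, 0.0384]
tool_rot: [[-0.008, 1.0, 0.002], [1.0, 0.008, -0.0], [-0.0, 0.002, -1.0]]
wrist_force: [-0.0, -0.1, -0.2]
finger_gap: 0.356
t 7.25 pos [447.9  -5.6  38.4] q6 80.7 gap 0.356 F [-0.  -0.1 -0.2] 
shift [ 0.6 -3.4 11.4] turn [0.002 0.    0.008]
[array([ 0.451, -0.004,  0.033])]
```

View pics/c.png

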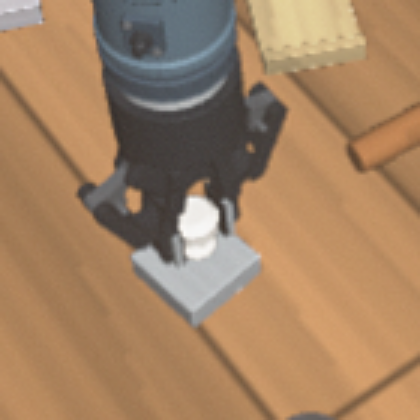

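The knob is upright just above the block at crop (198,240). I shift 3 mm back and lower it.

```bash
python3 -m inch '[[[0,-3,4,0,0,0,-1],[0,-3,7,0,0,0,-1],[0,-3,10,0,0,0,-1],[0,-3,10,0,0,0,-1],[0,-3,10,0,0,0,-1]]]'; python3 go.py 444.5 -5 27 0
```

```text
t: 7.85
tool_pos: [0.4434, -0.0053, 0.0271]
tool_rot: [[-0.008, 1.0, -0.0], [1.0, 0.008, 0.0], [0.0, -0.0, -1.0]]
wrist_force: [0.4, -0.1, -0.1]
finger_gap: 0.359
t 7.85 pos [443.4  -5.3  27.1] q6 80.6 gap 0.359 F [ 0.4 -0.1 -0.1] 
shift [0.3 1.1 0.1] turn [-0.    -0.     0.008]
```

```bash
python3 -m inch '[[[0,0,1,0,0,0,-1],[0,0,1,0,0,0,-1],[0,0,1,0,0,0,-1]]]'; python3 -m inch '[[[0,0,1,0,0,0,-1],[0,0,1,0,0,0,-1],[0,0,1,0,0,0,-1]]]'
```

```text
t: 8.15
tool_pos: [0.4435, -0.0053, 0.0269]
tool_rot: [[-0.008, 1.0, 0.0], [1.0, 0.008, -0.0], [-0.0, 0.0, -1.0]]
wrist_force: [-3.7, -0.1, 8.3]
finger_gap: 0.352
t: 8.45
tool_pos: [0.4436, -0.0053, 0.0268]
tool_rot: [[-0.008, 1.0, 0.001], [1.0, 0.008, -0.0], [-0.0, 0.001, -1.0]]
wrist_force: [-5.4, 0.6, 18.3]
finger_gap: 0.355
```

Contact is made. I open and retreat straight up.

```bash
python3 -m inch '[[[0,0,-1,0,0,0,-1],[0,0,-1,0,0,0,0.2],[0,0,-1,0,0,0,0.2],[0,0,-1,0,0,0,0.2],[0,0,-1,0,0,0,0.2],[0,0,-1,0,0,0,0.2],[0,0,-1,0,0,0,0.2]]]'; python3 -m inch '[[[0,0,-30,0,0,0,0.2],[0,0,-60,0,0,0,0.2],[0,0,-100,0,0,0,1],[0,0,-145,0,0,0,1],[0,0,-145,0,0,0,1],[0,0,-145,0,0,0,1]]]'; python3 go.py 675 -120 170 0.5; python3 - <<'E'
from h import *
q=vision.grab_frame("side"); W=cloud(q)
x,y,z=W[...,0],W[...,1],W[...,2]
m=(abs(x-.4445)<.03)&(abs(y+.005)<.03)&(z>.045)&(z<.062); P=W[m]
r=cv2.minAreaRect((P[:,:2]*1000).astype(np.float32)); print(m.sum(),r,np.percentile(P[:,2],[50,99]))
print([(round(r["p"],2),world(q,r["centre"]).round(3)) for r in vision.tip_of(q,"perch_knob")])
S=(abs(x-.675)<.035)&(abs(y+.12)<.035)&(z>.1)&(z<.114); print(cv2.minAreaRect((W[S][:,:2]*1000).astype(np.float32)),np.median(W[S][:,2]))
E
```

```text
t: 9.15
tool_pos: [0.4435, -0.0053, 0.0262]
tool_rot: [[-0.008, 1.0, -0.0], [1.0, 0.008, 0.0], [0.0, -0.0, -1.0]]
wrist_force: [-0.9, -0.1, -0.1]
finger_gap: 0.599
t: 9.75
tool_pos: [0.4447, -0.0055, 0.1724]
tool_rot: [[-0.008, 1.0, 0.003], [1.0, 0.008, -0.0], [-0.0, 0.003, -1.0]]
wrist_force: [-0.3, 1.2, -0.9]
finger_gap: 1.001
t 9.75 pos [444.7  -5.5 172.4] q6 80.6 gap 1.001 F [-0.3  1.2 -0.9] 
shift [-116.3  229.3    3.2] turn [ 0.003  0.    -0.001]
220 ((443.0797119140625, -6.829906463623047), (28.500099182128906, 29.95494270324707), 56.60574722290039) [0.05550497 0.05944292]
[]
((676.6792602539062, -121.41907501220703), (46.79610061645508, 47.75214385986328), 71.6944580078125) 0.10606013404247479
```

The knob stands within 3 mm of the block's middle. The tin is next.

```bash
python3 -m inch '[[[-58,115,0,0,0,0,1],[-116,230,0,0,0,0,1],[-116,230,0,0,0,0,1],[-116,230,0,0,0,0,1],[-116,230,0,0,0,0,1],[-116,230,0,0,0,0,1],[-116,230,0,0,0,0,1],[-116,230,0,0,0,0,1]]]'; python3 go.py 676.5 -121 62 0.5
```

```text
t: 10.65
tool_pos: [0.6728, -0.1187, 0.1698]
tool_rot: [[-0.008, 1.0, -0.003], [1.0, 0.008, 0.001], [0.001, -0.003, -1.0]]
wrist_force: [-0.1, 0.2, 0.1]
finger_gap: 1.001
t 10.65 pos [ 672.8 -118.7  169.8] q6 74.2 gap 1.001 F [-0.1  0.2  0.1] 
shift [ -2.4   4.1 107.8] turn [-0.003 -0.001 -0.001]
```

```bash
python3 -m inch '[[[-1,2,30,0,0,0,1],[-1,2,60,0,0,0,1],[-1,2,85,0,0,0,1],[-1,2,108,0,0,0,1],[-1,2,108,0,0,0,1],[-1,2,108,0,0,0,1],[-1,2,108,0,0,0,1]]]' 40; python3 go.py 676.5 -121 62 0.5
```

```text
t: 11.35
tool_pos: [0.6771, -0.1203, 0.0656]
tool_rot: [[-0.008, 1.0, 0.003], [1.0, 0.008, -0.001], [-0.001, 0.003, -1.0]]
wrist_force: [0.5, 0.5, -0.4]
finger_gap: 1.003
t 11.35 pos [ 677.1 -120.3   65.6] q6 74.2 gap 1.003 F [ 0.5  0.5 -0.4] 
shift [-0.7 -0.6  3.6] turn [ 0.003  0.001 -0.   ]
```

```bash
python3 -m inch '[[[0,0,0,0,0,0,-1],[0,0,0,0,0,0,-1],[0,0,0,0,0,0,-1],[0,0,0,0,0,0,-1],[0,0,0,0,0,0,-1],[0,0,0,0,0,0,-1],[0,0,0,0,0,0,-1],[0,0,0,0,0,0,-1]]]' 40; python3 go.py 676.5 -121 62 0.5
```

```text
t: 12.15
tool_pos: [0.6777, -0.1207, 0.0647]
tool_rot: [[-0.008, 1.0, 0.003], [1.0, 0.008, -0.0], [-0.001, 0.003, -1.0]]
wrist_force: [1.1, 0.9, 5.8]
finger_gap: 0.57
t 12.15 pos [ 677.7 -120.7   64.7] q6 74.2 gap 0.57 F [1.1 0.9 5.8] 
shift [-0.3 -1.2  2.7] turn [ 0.003  0.001 -0.001]
```

```bash
python3 -m inch '[[[0,0,-10,0,0,0,-1],[0,0,-25,0,0,0,-1],[0,0,-60,0,0,0,-1],[0,0,-90,0,0,0,-1],[0,0,-90,0,0,0,-1],[0,0,-90,0,0,0,-1]]]'; python3 go.py 477 -312 154 -25; python3 - <<'E'
from h import *
q=vision.grab_frame("side"); t=status.get_obs()["tool_pos"]
cv2.imwrite("pics/d.png",cv2.resize(q["image"][100:280,280:480],None,fx=2,fy=2))
print([(round(r["p"],2),world(q,r["centre"]).round(3)) for r in vision.tip_of(q,"tin")])
E
```

```text
t: 12.75
tool_pos: [0.6766, -0.1206, 0.1535]
tool_rot: [[-0.008, 1.0, 0.001], [1.0, 0.008, -0.0], [-0.0, 0.001, -1.0]]
wrist_force: [0.6, 0.3, -2.1]
finger_gap: 0.57
t 12.75 pos [ 676.6 -120.6  153.5] q6 74.2 gap 0.57 F [ 0.6  0.3 -2.1] 
shift [-189.8 -201.1   -0.6] turn [0.001 0.    0.444]
[(0.94, array([ 0.566, -0.194,  0.001])), (0.85, array([ 0.581, -0.106, -0.003])), (0.79, array([ 0.675, -0.12 ,  0.137]))]
```

View pics/d.png

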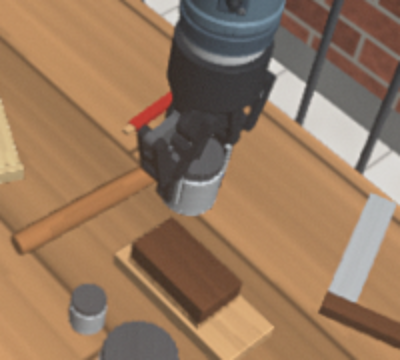

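The tin is held upright at crop (197,180), and the sanding block lies undisturbed below it. I carry the tin to the saucer.

```bash
python3 -m inch '[[[-35,-35,0,0,0,0,-1],[-70,-73,0,0,0,0,-1],[-105,-110,0,0,0,0,-1],[-140,-146,0,0,0,0,-1],[-170,-180,0,0,0,0,-1],[-190,-200,0,0,0,0,-1],[-190,-200,0,0,0,0,-1],[-190,-200,0,0,0,0,-1]]]'; python3 go.py 477 -312 35 0
```

```text
t: 13.65
tool_pos: [0.4767, -0.3116, 0.1518]
tool_rot: [[-0.006, 1.0, -0.002], [1.0, 0.006, 0.003], [0.003, -0.002, -1.0]]
wrist_force: [0.8, 0.1, -1.4]
finger_gap: 0.57
t 13.65 pos [ 476.7 -311.6  151.8] q6 50.1 gap 0.57 F [ 0.8  0.1 -1.4] 
shift [ -0.7   0.5 116.8] turn [-0.002 -0.003  0.006]
```

Target TCP is about 22.7 mm. I go to 28 first.

```bash
python3 -m inch '[[[0,0,35,0,0,0,-1],[0,0,70,0,0,0,-1],[0,0,100,0,0,0,-1],[0,0,115,0,0,0,-1],[0,0,123,0,0,0,-1],[0,0,123,0,0,0,-1],[0,0,123,0,0,0,-1],[0,0,123,0,0,0,-1]]]'; python3 go.py 477 -312 23 0;  python3 - <<'E'
from h import *
q=vision.grab_frame("side"); W=cloud(q);x,y,z=W[...,0],W[...,1],W[...,2]
m=(abs(x-.477)<.055)&(abs(y+.312)<.055)&(z>.006)&(z<.0125); P=W[m]
print(m.sum(),cv2.minAreaRect((P[:,:2]*1000).astype(np.float32)))
print([(round(r["p"],2),world(q,r["centre"]).round(3)) for r in vision.tip_of(q,"tin")])
cv2.imwrite("pics/e.png",cv2.resize(q["image"][290:420,280:430],None,fx=2.5,fy=2.5))
E
```

```text
t: 14.45
tool_pos: [0.4792, -0.3126, 0.0315]
tool_rot: [[-0.009, 1.0, 0.002], [1.0, 0.009, -0.001], [-0.001, 0.002, -1.0]]
wrist_force: [0.2, -0.1, -1.9]
finger_gap: 0.569
t 14.45 pos [ 479.2 -312.6   31.5] q6 50.0 gap 0.569 F [ 0.2 -0.1 -1.9] 
shift [ 0.6 -2.2  8.5] turn [0.002 0.001 0.009]
929 ((471.1483154296875, -314.6632080078125), (80.40331268310547, 90.70204162597656), 27.685861587524414)
[(0.94, array([ 0.582, -0.105, -0.003])), (0.79, array([ 0.48 , -0.312,  0.017])), (0.63, array([ 0.567, -0.195,  0.002]))]
```

View pics/e.png

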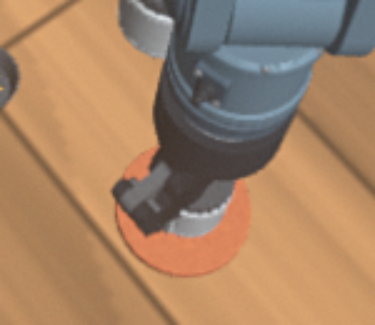

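The tin at crop (200,215) is just above the middle of the saucer. Lowering it.

```bash
python3 -m inch '[[[0,-2,4,0,0,0,-1],[0,-2,6,0,0,0,-1],[0,-2,8,0,0,0,-1],[0,-2,8,0,0,0,-1],[0,-2,8,0,0,0,-1]]]';python3 -m inch '[[[0,0,1,0,0,0,-1],[0,0,1,0,0,0,-1],[0,0,1,0,0,0,-1]]]'; python3 go.py 477 -312 23 0
```

```text
t: 15.05
tool_pos: [0.4757, -0.312, 0.0226]
tool_rot: [[-0.008, 1.0, -0.0], [1.0, 0.008, 0.0], [0.0, -0.0, -1.0]]
wrist_force: [-1.9, 1.6, 3.7]
finger_gap: 0.563
t: 15.35
tool_pos: [0.4758, -0.3121, 0.0226]
tool_rot: [[-0.008, 1.0, -0.0], [1.0, 0.008, -0.0], [-0.0, -0.0, -1.0]]
wrist_force: [-3.6, 2.9, 11.6]
finger_gap: 0.568
t 15.35 pos [ 475.8 -312.1   22.6] q6 49.9 gap 0.568 F [-3.6  2.9 11.6] 
shift [ 0.   1.2 -0.4] turn [-0.     0.     0.008]
```

```bash
python3 -m inch '[[[0,0,-1,0,0,0,-1],[0,0,-1,0,0,0,0.6],[0,0,-1,0,0,0,0.6],[0,0,-1,0,0,0,0.6],[0,0,-1,0,0,0,0.6],[0,0,-1,0,0,0,0.6],[0,0,-1,0,0,0,0.6]]]'; python3 -m inch '[[[0,0,-30,0,0,0,0.6],[0,0,-60,0,0,0,0.6],[0,0,-100,0,0,0,1],[0,0,-140,0,0,0,1],[0,0,-140,0,0,0,1],[0,0,-140,0,0,0,1]]]'; python3 go.py 677 -136.5 160 0.5; python3 - <<'E'
from h import *
for n in ("side","top"):
    q=vision.grab_frame(n); W=cloud(q); x,y,z=W[...,0],W[...,1],W[...,2]
    for nm,cx,cy,w,h,z0,z1 in (("tin",.477,-.312,.035,.035,.06,.07),("sand",.677,-.136,.04,.065,.046,.058),("board",.679,-.149,.05,.1,.014,.026)):
        m=(abs(x-cx)<w)&(abs(y-cy)<h)&(z>z0)&(z<z1); P=W[m]
        if m.sum()>20: print(n,nm,m.sum(),cv2.minAreaRect((P[:,:2]*1000).astype(np.float32)),np.median(P[:,2]).round(4))
E
```

```text
t: 16.05
tool_pos: [0.476, -0.3121, 0.0222]
tool_rot: [[-0.008, 1.0, -0.0], [1.0, 0.008, 0.0], [0.0, -0.0, -1.0]]
wrist_force: [0.2, 0.7, -1.1]
finger_gap: 0.799
t: 16.65
tool_pos: [0.4768, -0.3127, 0.1635]
tool_rot: [[-0.008, 1.0, 0.002], [1.0, 0.008, -0.002], [-0.002, 0.002, -1.0]]
wrist_force: [-0.4, 0.8, -1.1]
finger_gap: 1.002
t 16.65 pos [ 476.8 -312.7  163.5] q6 49.9 gap 1.002 F [-0.4  0.8 -1.1] 
shift [174.6 201.6   3.6] turn [ 0.002  0.002 -0.001]
side tin 612 ((475.3267517089844, -315.0121154785156), (48.067291259765625, 41.581790924072266), 7.333990097045898) 0.0646
side sand 180 ((653.8710327148438, -109.71292114257812), (56.90984344482422, 22.052194595336914), 69.7602310180664) 0.0507
side board 177 ((654.0267944335938, -94.63133239746094), (82.36112213134766, 38.26957702636719), 56.52267837524414) 0.0193
top tin 431 ((475.3894348144531, -311.3218994140625), (46.85762405395508, 46.40211486816406), 24.3502254486084) 0.0645
top sand 1270 ((677.83935546875, -136.43894958496094), (55.22676467895508, 101.60819244384766), 0.0257676150649786) 0.0514
top board 919 ((679.0399169921875, -148.56076049804688), (66.12811279296875, 159.50465393066406), 0.6551553010940552) 0.0195
```

The tin stands on the saucer. The sanding block is next.

```bash
python3 -m inch '[[[87,100,0,0,0,0,1],[175,201,0,0,0,0,1],[175,201,0,0,0,0,1],[175,201,0,0,0,0,1],[175,201,0,0,0,0,1],[175,201,0,0,0,0,1],[175,201,0,0,0,0,1],[175,201,0,0,0,0,1]]]'; python3 go.py 677 -136.5 40 0.3
```

```text
t: 17.55
tool_pos: [0.6744, -0.1353, 0.1602]
tool_rot: [[-0.009, 1.0, -0.004], [1.0, 0.009, 0.001], [0.001, -0.004, -1.0]]
wrist_force: [-0.6, 0.6, 0.7]
finger_gap: 1.0
t 17.55 pos [ 674.4 -135.3  160.2] q6 72.9 gap 1.0 F [-0.6  0.6  0.7] 
shift [ -1.3   3.  120.2] turn [-0.004 -0.001  0.003]
```

```bash
python3 -m inch '[[[-1,1,35,0,0,0.003,1],[-1,1,70,0,0,0.003,1],[-1,1,100,0,0,0.003,1],[-1,1,122,0,0,0.003,1],[-1,1,122,0,0,0.003,1],[-1,1,122,0,0,0.003,1],[-1,1,122,0,0,0.003,1],[-1,1,122,0,0,0.003,1]]]'; python3 go.py 677 -136.5 19 0.3; python3 tip.py
```

```text
t: 18.35
tool_pos: [0.6779, -0.1372, 0.0425]
tool_rot: [[-0.005, 1.0, 0.003], [1.0, 0.005, -0.001], [-0.001, 0.003, -1.0]]
wrist_force: [-0.9, -0.1, -0.1]
finger_gap: 1.0
t 18.35 pos [ 677.9 -137.2   42.5] q6 73.0 gap 1.0 F [-0.9 -0.1 -0.1] 
shift [ 0.8 -1.  23.5] turn [ 0.003  0.001 -0.001]
tool-frame finger pts 369 z(front) pct [18.3 16.5 12.   2.1] y [-58.1 -15.1  46.3] x [-15.7  12.1]
```

```bash
python3 -m inch '[[[0,-1,10,0,0,0,1],[0,-1,17,0,0,0,1],[0,-1,22,0,0,0,1],[0,-1,22,0,0,0,1],[0,-1,22,0,0,0,0.6],[0,-1,22,0,0,0,0.5],[0,-1,22,0,0,0,0.5]]]' 40; python3 go.py 677 -136.5 20 0.3
```

```text
t: 19.1
tool_pos: [0.6759, -0.1365, 0.0186]
tool_rot: [[-0.005, 1.0, 0.001], [1.0, 0.005, -0.0], [-0.0, 0.001, -1.0]]
wrist_force: [0.1, -0.1, 0.2]
finger_gap: 0.75
t 19.1 pos [ 675.9 -136.5   18.6] q6 73.0 gap 0.75 F [ 0.1 -0.1  0.2] 
shift [-0.   1.1 -1.4] turn [ 0.001  0.    -0.   ]
```

```bash
python3 -m inch '[[[0,0,0,0,0,0,-1],[0,0,0,0,0,0,-1],[0,0,0,0,0,0,-1],[0,0,0,0,0,0,-1],[0,0,0,0,0,0,-1]]]' 40; python3 go.py 677 -136.5 20 0.3
```

```text
t: 19.6
tool_pos: [0.6763, -0.1366, 0.019]
tool_rot: [[-0.005, 1.0, 0.002], [1.0, 0.005, -0.0], [-0.0, 0.002, -1.0]]
wrist_force: [2.0, 1.1, 4.6]
finger_gap: 0.626
t 19.6 pos [ 676.3 -136.6   19. ] q6 73.0 gap 0.626 F [2.  1.1 4.6] 
shift [ 0.1  0.7 -1. ] turn [ 0.002  0.    -0.   ]
```

```bash
python3 -m inch '[[[0,0,-10,0,0,0,-1],[0,0,-25,0,0,0,-1],[0,0,-60,0,0,0,-1],[0,0,-100,0,0,0,-1],[0,0,-100,0,0,0,-1],[0,0,-100,0,0,0,-1]]]'; python3 go.py 638.8 154 120 -24.5; python3 - <<'E'
from h import *
q=vision.grab_frame("side")
cv2.imwrite("pics/f.png",cv2.resize(q["image"][100:280,280:480],None,fx=2,fy=2))
print([(round(r["p"],2),world(q,r["centre"]).round(3)) for r in vision.tip_of(q,"sanding_block")])
E
```

```text
t: 20.2
tool_pos: [0.676, -0.1366, 0.1193]
tool_rot: [[-0.005, 1.0, 0.002], [1.0, 0.005, -0.0], [-0.0, 0.002, -1.0]]
wrist_force: [-0.5, 0.2, -1.5]
finger_gap: 0.625
t 20.2 pos [ 676.  -136.6  119.3] q6 73.0 gap 0.625 F [-0.5  0.2 -1.5] 
shift [290.8 -35.8  -0.9] turn [0.002 0.    0.433]
[(0.62, array([ 0.681, -0.139,  0.119])), (0.2, array([ 0.444, -0.004,  0.002]))]
```

View pics/f.png

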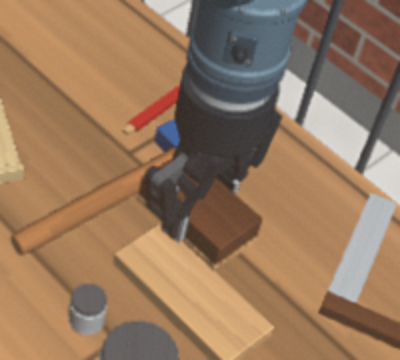

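The sanding block is held level at crop (215,215), and the board is bare at (190,290). I carry the block over the hammer to the rest and turn by 0.433.

```bash
python3 -m inch '[[[40,-5,0,0,0,0.06,-1],[85,-10,0,0,0,0.12,-1],[130,-16,0,0,0,0.19,-1],[175,-22,0,0,0,0.26,-1],[220,-28,0,0,0,0.33,-1],[260,-33,0,0,0,0.39,-1],[290,-36,0,0,0,0.433,-1],[290,-36,0,0,0,0.433,-1]]]'; python3 go.py 638.8 154 120 -24.5
```

```text
t: 21.1
tool_pos: [0.6354, 0.1575, 0.1159]
tool_rot: [[0.41, 0.912, -0.005], [0.912, -0.41, 0.001], [-0.001, -0.005, -1.0]]
wrist_force: [-0.4, -0.7, -0.9]
finger_gap: 0.626
t 21.1 pos [635.4 157.5 115.9] q6 122.6 gap 0.626 F [-0.4 -0.7 -0.9] 
shift [-1.8  4.5 -4.2] turn [-0.005  0.001  0.005]
```

```bash
python3 -m inch '[[[0,0,0,0,0,0,-1],[0,0,0,0,0,0,-1],[0,0,0,0,0,0,-1]]]'; python3 go.py 638.8 154 30 -24.5
```

```text
t: 21.4
tool_pos: [0.638, 0.1519, 0.1176]
tool_rot: [[0.417, 0.909, -0.001], [0.909, -0.417, -0.0], [-0.001, -0.001, -1.0]]
wrist_force: [-0.9, 0.5, -1.5]
finger_gap: 0.627
t 21.4 pos [638.  151.9 117.6] q6 122.5 gap 0.627 F [-0.9  0.5 -1.5] 
shift [ 2.3 -0.1 87.6] turn [-0.001  0.001 -0.002]
```

```bash
python3 -m inch '[[[2,0,30,0,0,0,-1],[2,0,60,0,0,0,-1],[2,0,80,0,0,0,-1],[2,0,88,0,0,0,-1],[2,0,88,0,0,0,-1],[2,0,88,0,0,0,-1],[2,0,88,0,0,0,-1]]]'; python3 go.py 638.8 154 8 -24.5; python3 - <<'E'
from h import *
for n in ("side","top"):
    q=vision.grab_frame(n); W=cloud(q); x,y,z=W[...,0],W[...,1],W[...,2]
    m=vision.silhouettes(q,"sanding_block"); m=m and m[0]["mask"]
    if m is not False and len(np.shape(m))==2:
        P=W[m&(z>.05)&(z<.075)&(abs(x-.639)<.08)&(abs(y-.154)<.08)]
        if len(P)>10: print(n,len(P),cv2.minAreaRect((P[:,:2]*1000).astype(np.float32)),np.median(P[:,2]))
    if n=="side": cv2.imwrite("pics/g.png",cv2.resize(q["image"][100:230,190:350],None,fx=3,fy=3))
E
```

```text
t: 22.1
tool_pos: [0.6405, 0.1551, 0.0321]
tool_rot: [[0.415, 0.91, 0.003], [0.91, -0.415, 0.001], [0.002, 0.003, -1.0]]
wrist_force: [0.9, -0.7, -1.2]
finger_gap: 0.627
t 22.1 pos [640.5 155.1  32.1] q6 122.6 gap 0.627 F [ 0.9 -0.7 -1.2] 
shift [-1.8 -1.1 24.1] turn [ 0.003 -0.002 -0.001]
top 444 ((626.4759521484375, 127.4205551147461), (37.70939636230469, 54.114017486572266), 64.58146667480469) 0.06376857832175215
```

View pics/g.png

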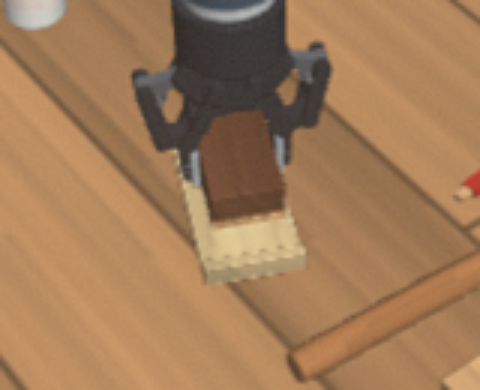

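The block is aligned between the stops at crop (243,165), about 2 mm too far along the length. I correct that and lower it.

```bash
python3 -m inch '[[[-2,0,8,0,0,0,-1],[-2,0,15,0,0,0,-1],[-2,0,20,0,0,0,-1],[-2,0,23,0,0,0,-1],[-2,0,23,0,0,0,-1],[-2,0,23,0,0,0,-1]]]';python3 -m inch '[[[0,0,1,0,0,0,-1],[0,0,1,0,0,0,-1],[0,0,1,0,0,0,-1]]]'; python3 go.py 638.8 154 7 -24.5
```

```text
t: 22.9
tool_pos: [0.638, 0.1534, 0.007]
tool_rot: [[0.415, 0.91, -0.0], [0.91, -0.415, 0.0], [-0.0, -0.0, -1.0]]
wrist_force: [-0.8, -0.8, -0.5]
finger_gap: 0.625
t: 23.2
tool_pos: [0.638, 0.1534, 0.007]
tool_rot: [[0.415, 0.91, 0.0], [0.91, -0.415, 0.0], [0.0, 0.0, -1.0]]
wrist_force: [-2.8, -0.4, 5.4]
finger_gap: 0.629
t 23.2 pos [638.  153.4   7. ] q6 122.5 gap 0.629 F [-2.8 -0.4  5.4] 
shift [ 0.9  0.4 -0. ] turn [ 0. -0. -0.]
```

```bash
python3 -m inch '[[[0,0,-0.5,0,0,0,-1],[0,0,0,0,0,0,0.7],[0,0,0,0,0,0,0.7],[0,0,0,0,0,0,0.7],[0,0,0,0,0,0,0.7],[0,0,0,0,0,0,0.7]]]'; python3 -m inch '[[[0,0,-20,0,0,0,0.7],[0,0,-50,0,0,0,0.8],[0,0,-90,0,0,0,1],[0,0,-120,0,0,0,1],[0,0,-120,0,0,0,1],[0,0,-120,0,0,0,1]]]'; python3 go.py 679 -149 130 0.8
```

```text
t: 23.8
tool_pos: [0.6382, 0.1534, 0.0062]
tool_rot: [[0.415, 0.91, 0.0], [0.91, -0.415, 0.0], [0.0, -0.0, -1.0]]
wrist_force: [-0.8, -0.4, 0.2]
finger_gap: 0.855
t: 24.4
tool_pos: [0.6389, 0.1535, 0.1271]
tool_rot: [[0.415, 0.91, 0.002], [0.91, -0.415, 0.0], [0.001, 0.002, -1.0]]
wrist_force: [-0.0, 0.0, -1.1]
finger_gap: 1.004
t 24.4 pos [638.9 153.5 127.1] q6 122.5 gap 1.004 F [-0.   0.  -1.1] 
shift [-258.6  162.    -2.9] turn [ 0.002 -0.001 -0.442]
```

```bash
python3 -m inch '[[[-40,25,0,0,0,-0.07,1],[-80,50,0,0,0,-0.14,1],[-120,75,0,0,0,-0.21,1],[-160,100,0,0,0,-0.28,1],[-200,125,0,0,0,-0.35,1],[-235,147,0,0,0,-0.41,1],[-259,162,0,0,0,-0.442,1],[-259,162,0,0,0,-0.442,1]]]';python3 -m inch '[[[0,0,0,0,0,0,1],[0,0,0,0,0,0,1],[0,0,0,0,0,0,1]]]'; python3 go.py 679 -149 30 0.8; python3 - <<'E'
from h import *
for n in ("side","top"):
    q=vision.grab_frame(n); W=cloud(q); x,y,z=W[...,0],W[...,1],W[...,2]
    for nm,cx,cy,w,h,z0,z1 in (("sand on rest",.639,.154,.05,.07,.035,.046),("board",.679,-.149,.05,.1,.014,.026)):
        m=(abs(x-cx)<w)&(abs(y-cy)<h)&(z>z0)&(z<z1); P=W[m]
        if m.sum()>20: print(n,nm,m.sum(),cv2.minAreaRect((P[:,:2]*1000).astype(np.float32)),np.median(P[:,2]).round(4))
E
```

```text
t: 25.2
tool_pos: [0.6769, -0.1538, 0.1235]
tool_rot: [[-0.009, 1.0, -0.003], [1.0, 0.009, -0.0], [-0.0, -0.003, -1.0]]
wrist_force: [-0.5, -0.4, -0.1]
finger_gap: 0.994
t: 25.5
tool_pos: [0.6777, -0.1478, 0.1258]
tool_rot: [[-0.016, 1.0, -0.001], [1.0, 0.016, 0.001], [0.001, -0.001, -1.0]]
wrist_force: [-0.4, 0.8, 0.4]
finger_gap: 1.001
t 25.5 pos [ 677.7 -147.8  125.8] q6 71.5 gap 1.001 F [-0.4  0.8  0.4] 
shift [-1.3  1.4 95.8] turn [-0.001 -0.001  0.002]
side sand on rest 844 ((637.94970703125, 151.47320556640625), (102.37532043457031, 54.59911346435547), 65.68006896972656) 0.039
side board 2301 ((678.9931030273438, -149.4846649169922), (68.55091094970703, 160.52500915527344), 0.2539680600166321) 0.0193
top sand on rest 1206 ((637.5479125976562, 153.60870361328125), (99.13151550292969, 54.293914794921875), 65.55152130126953) 0.0394
top board 1288 ((679.690673828125, -117.35391998291016), (67.58512878417969, 96.89270782470703), 0.24264030158519745) 0.0193
```

The sanding block is on the rest within 2 mm and square. The roof board is next: I descend over it.

```bash
python3 -m inch '[[[-1,1,30,0,0,0.005,1],[-1,1,60,0,0,0.005,1],[-1,1,85,0,0,0.005,1],[-1,1,96,0,0,0.005,1],[-1,1,96,0,0,0.005,1],[-1,1,96,0,0,0.005,1],[-1,1,96,0,0,0.005,1]]]'; python3 go.py 679 -149 -3 0.5
```

```text
t: 26.3
tool_pos: [0.6806, -0.1508, 0.0323]
tool_rot: [[-0.009, 1.0, 0.003], [1.0, 0.009, -0.001], [-0.001, 0.003, -1.0]]
wrist_force: [0.1, -0.5, -0.0]
finger_gap: 0.999
t 26.3 pos [ 680.6 -150.8   32.3] q6 71.8 gap 0.999 F [ 0.1 -0.5 -0. ] 
shift [ 1.9 -1.7 35.3] turn [0.003 0.001 0.   ]
```

```bash
python3 -m inch '[[[1,-1,10,0,0,0,1],[1,-1,20,0,0,0,1],[1,-1,27,0,0,0,1],[1,-1,33,0,0,0,1],[1,-1,33,0,0,0,1],[1,-1,33,0,0,0,1]]]'; python3 go.py 679 -149 -3 0.5; python3 tip.py
```

```text
t: 26.9
tool_pos: [0.6779, -0.1495, -0.003]
tool_rot: [[-0.009, 1.0, -0.0], [1.0, 0.009, 0.0], [0.0, -0.0, -1.0]]
wrist_force: [-0.4, 0.2, -0.8]
finger_gap: 1.0
t 26.9 pos [ 677.9 -149.5   -3. ] q6 71.8 gap 1.0 F [-0.4  0.2 -0.8] 
shift [ 0.5  1.1 -0. ] turn [-0. -0.  0.]
tool-frame finger pts 410 z(front) pct [ 0.6 -0.4 -1.3 -2.7] y [-57.6  17.   60.4] x [-15.7  15.3]
```

```bash
python3 -m inch '[[[0,0.5,0,0,0,0,0.6],[0,0.5,0,0,0,0,0.6],[0,0.5,0,0,0,0,0.6],[0,0.5,0,0,0,0,-1],[0,0.5,0,0,0,0,-1],[0,0.5,0,0,0,0,-1],[0,0.5,0,0,0,0,-1]]]' 50; python3 go.py 679 -149 -3 0.5; python3 -m inch '[[[0,0,-5,0,0,0,-1],[0,0,-10,0,0,0,-1],[0,0,-20,0,0,0,-1],[0,0,-40,0,0,0,-1],[0,0,-80,0,0,0,-1],[0,0,-120,0,0,0,-1],[0,0,-120,0,0,0,-1],[0,0,-120,0,0,0,-1]]]'; python3 go.py 460.5 321.5 117 -22; python3 - <<'E'
from h import *
q=vision.grab_frame("side")
cv2.imwrite("pics/i.png",cv2.resize(q["image"][100:280,280:480],None,fx=2,fy=2))
E
```

```text
t: 27.65
tool_pos: [0.6794, -0.1497, -0.0016]
tool_rot: [[-0.009, 1.0, 0.002], [1.0, 0.009, -0.001], [-0.001, 0.002, -1.0]]
wrist_force: [0.5, -0.6, 6.0]
finger_gap: 0.759
t 27.65 pos [ 679.4 -149.7   -1.6] q6 71.8 gap 0.759 F [ 0.5 -0.6  6. ] 
shift [ 0.7 -0.4  1.4] turn [0.002 0.001 0.   ]
t: 28.45
tool_pos: [0.6796, -0.1499, 0.1191]
tool_rot: [[-0.009, 1.0, 0.003], [1.0, 0.009, -0.001], [-0.001, 0.003, -1.0]]
wrist_force: [0.1, 0.5, -2.3]
finger_gap: 0.755
t 28.45 pos [ 679.6 -149.9  119.1] q6 71.8 gap 0.755 F [ 0.1  0.5 -2.3] 
shift [ 473.3 -214.8    1. ] turn [0.003 0.    0.393]
```

View pics/i.png

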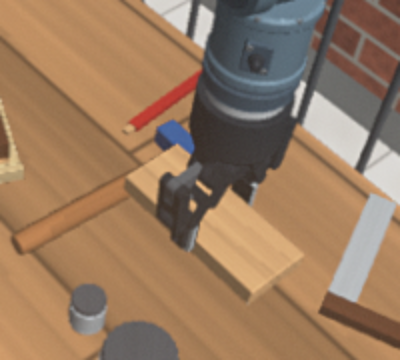

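The board is held level at crop (215,215). I carry it to the bearers.

```bash
python3 -m inch '[[[35,-16,0,0,0,0.04,-1],[75,-34,0,0,0,0.08,-1],[115,-52,0,0,0,0.12,-1],[155,-70,0,0,0,0.16,-1],[195,-88,0,0,0,0.2,-1],[235,-107,0,0,0,0.23,-1],[270,-122,0,0,0,0.25,-1],[300,-136,0,0,0,0.26,-1]]]'; python3 go.py 460.5 321.5 119 -22
```

```text
t: 29.3
tool_pos: [0.5367, 0.1507, 0.1151]
tool_rot: [[0.248, 0.969, -0.005], [0.969, -0.248, -0.0], [-0.002, -0.004, -1.0]]
wrist_force: [-0.1, 0.7, -1.8]
finger_gap: 0.756
t 29.3 pos [536.7 150.7 115.1] q6 113.5 gap 0.756 F [-0.1  0.7 -1.8] 
shift [ 146.5 -116.2   -3.6] turn [-0.004  0.002  0.133]
```

```bash
python3 -m inch '[[[0,0,0,0,0,0,-1],[0,0,0,0,0,0,-1],[0,0,0,0,0,0,-1]]]'; python3 go.py 460.5 321.5 119 -22
```

```text
t: 29.6
tool_pos: [0.5395, 0.1484, 0.1163]
tool_rot: [[0.249, 0.968, -0.002], [0.968, -0.249, -0.001], [-0.001, -0.001, -1.0]]
wrist_force: [-0.2, 0.1, -0.8]
finger_gap: 0.758
t 29.6 pos [539.5 148.4 116.3] q6 113.3 gap 0.758 F [-0.2  0.1 -0.8] 
shift [ 148.  -119.6   -2.7] turn [-0.001  0.001  0.132]
```

```bash
python3 -m inch '[[[30,-24,0,0,0,0.03,-1],[60,-48,0,0,0,0.06,-1],[90,-72,0,0,0,0.09,-1],[120,-96,0,0,0,0.12,-1],[148,-119,0,0,0,0.132,-1],[148,-119,0,0,0,0.132,-1],[148,-119,0,0,0,0.132,-1],[148,-119,0,0,0,0.132,-1]]]'; python3 go.py 460.5 321.5 45 -22
```

```text
t: 30.4
tool_pos: [0.4621, 0.3208, 0.117]
tool_rot: [[0.376, 0.927, -0.0], [0.927, -0.376, -0.001], [-0.001, 0.0, -1.0]]
wrist_force: [0.7, 0.7, -1.4]
finger_gap: 0.757
t 30.4 pos [462.1 320.8 117. ] q6 140.4 gap 0.757 F [ 0.7  0.7 -1.4] 
shift [ 0.  -1.8 72. ] turn [ 0.     0.001 -0.001]
```

```bash
python3 -m inch '[[[0,-1,30,0,0,0,-1],[0,-1,60,0,0,0,-1],[0,-1,80,0,0,0,-1],[0,-1,88,0,0,0,-1],[0,-1,88,0,0,0,-1],[0,-1,88,0,0,0,-1],[0,-1,88,0,0,0,-1]]]'; python3 go.py 460.5 321.5 18.5 -22; python3 - <<'E'
from h import *
ims=[]
for n in ("side","top"):
    q=vision.grab_frame(n); W=cloud(q); x,y,z=W[...,0],W[...,1],W[...,2]
    m=vision.silhouettes(q,"roof_board"); m=[r for r in m][:1]
    for r in m:
        P=W[r["mask"]&(z>.044)&(z<.058)&(abs(x-.46)<.12)&(abs(y-.32)<.12)]
        if len(P)>10: print(n,r["p"],len(P),cv2.minAreaRect((P[:,:2]*1000).astype(np.float32)),np.median(P[:,2]))
    ims.append(cv2.resize(q["image"][100:220,90:260] if n=="side" else q["image"][200:320,60:230],None,fx=2.3,fy=2.3))
cv2.imwrite("pics/j.png",np.hstack(ims))
E
```

```text
t: 31.1
tool_pos: [0.4619, 0.323, 0.0308]
tool_rot: [[0.374, 0.927, 0.003], [0.927, -0.374, 0.001], [0.002, 0.002, -1.0]]
wrist_force: [0.2, -0.4, -1.6]
finger_gap: 0.76
t 31.1 pos [461.9 323.   30.8] q6 140.5 gap 0.76 F [ 0.2 -0.4 -1.6] 
shift [-1.9 -0.7 12.3] turn [ 0.002 -0.002  0.   ]
side 0.59 1173 ((453.895751953125, 307.3131103515625), (131.35418701171875, 64.82942199707031), 68.92835235595703) 0.051491182035902215
top 0.73 1267 ((462.0621337890625, 322.7554626464844), (160.3416748046875, 67.12649536132812), 67.3034439086914) 0.05173764493213159
```

View pics/j.png

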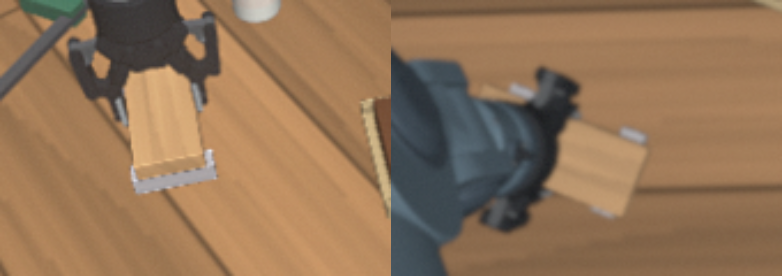

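The board is centred and square above the bearers at crop (165,115), within 2 mm by the top camera. Lowering it.

```bash
python3 -m inch '[[[-1,-1,5,0,0,0,-1],[-1,-1,8,0,0,0,-1],[-1,-1,10,0,0,0,-1],[-1,-1,11,0,0,0,-1],[-1,-1,11,0,0,0,-1],[-1,-1,11,0,0,0,-1]]]';python3 -m inch '[[[0,0,1,0,0,0,-1],[0,0,1,0,0,0,-1],[0,0,1,0,0,0,-1]]]'; python3 go.py 460.5 321.5 18.5 -22
```

```text
t: 31.9
tool_pos: [0.4586, 0.3218, 0.0183]
tool_rot: [[0.374, 0.928, -0.001], [0.928, -0.374, -0.0], [-0.001, -0.001, -1.0]]
wrist_force: [-1.9, -1.7, 3.5]
finger_gap: 0.762
t: 32.2
tool_pos: [0.4587, 0.3218, 0.0183]
tool_rot: [[0.374, 0.928, -0.0], [0.928, -0.374, -0.0], [-0.0, -0.0, -1.0]]
wrist_force: [-5.4, -2.4, 10.6]
finger_gap: 0.758
t 32.2 pos [458.7 321.8  18.3] q6 140.5 gap 0.758 F [-5.4 -2.4 10.6] 
shift [ 0.4  1.8 -0.2] turn [-0.     0.     0.001]
```

```bash
python3 -m inch '[[[0,0,-1,0,0,0,-1],[0,0,-1,0,0,0,1],[0,0,-1,0,0,0,1],[0,0,-1,0,0,0,1],[0,0,-1,0,0,0,1],[0,0,-1,0,0,0,1]]]'; python3 -m inch '[[[0,0,-20,0,0,0,1],[0,0,-50,0,0,0,1],[0,0,-90,0,0,0,1],[0,0,-130,0,0,0,1],[0,0,-150,0,0,0,1],[0,0,-150,0,0,0,1],[0,0,-150,0,0,0,1]]]'
```

```text
t: 32.8
tool_pos: [0.4592, 0.322, 0.0182]
tool_rot: [[0.374, 0.928, 0.0], [0.928, -0.374, 0.0], [0.0, -0.0, -1.0]]
wrist_force: [0.4, -0.6, -0.1]
finger_gap: 1.001
t: 33.5
tool_pos: [0.4592, 0.3221, 0.1681]
tool_rot: [[0.374, 0.928, 0.0], [0.928, -0.374, 0.0], [0.001, 0.0, -1.0]]
wrist_force: [-0.3, -0.5, -0.3]
finger_gap: 0.999
```

```bash
python3 - <<'E'
from h import *
ims=[]
for n in ("side","top"):
    q=vision.grab_frame(n); W=cloud(q); x,y,z=W[...,0],W[...,1],W[...,2]; ims.append(q["image"])
    for nm,cx,cy,w,h,z0,z1 in (("knob",.4445,-.005,.03,.03,.045,.062),("tin",.477,-.312,.035,.035,.06,.07),("sand on rest",.639,.154,.05,.07,.035,.046),("board",.46,.32,.1,.1,.035,.045),("hammer",.7,.003,.13,.05,.008,.04)):
        m=(abs(x-cx)<w)&(abs(y-cy)<h)&(z>z0)&(z<z1); P=W[m]
        if m.sum()>20:
            c,s,a=cv2.minAreaRect((P[:,:2]*1000).astype(np.float32)); print(n,nm,np.round(c,1),np.round(s,1),round(a,1),np.median(P[:,2]).round(4))
    p0=np.load(n+"0.npz"); 
cv2.imwrite("pics/k.png",cv2.resize(np.hstack(ims),None,fx=.71,fy=.71))
E
```

```text
side knob [443.3  -6.3] [29.9 30.6] 48.7 0.0553
side tin [ 475.  -312.3] [47.8 47.3] 18.2 0.0645
side sand on rest [638.4 152.6] [105.7  54.7] 65.8 0.039
side board [459.  320.2] [163.4  67.5] 68.5 0.0392
side hammer [700.2  17.8] [ 99.1 240.3] 80.9 0.0225
top knob [442.1  -4.2] [29.9 29.8] 88.4 0.0562
top tin [ 475.2 -311.1] [46.1 48.1] 18.0 0.0644
top sand on rest [637.3 153.3] [98.7 54.5] 65.3 0.0395
top board [456.1 313.6] [143.8  67.9] 68.2 0.0396
top hammer [695.7  -9.7] [240.2  75.3] 0.2 0.0231
```

View pics/k.png

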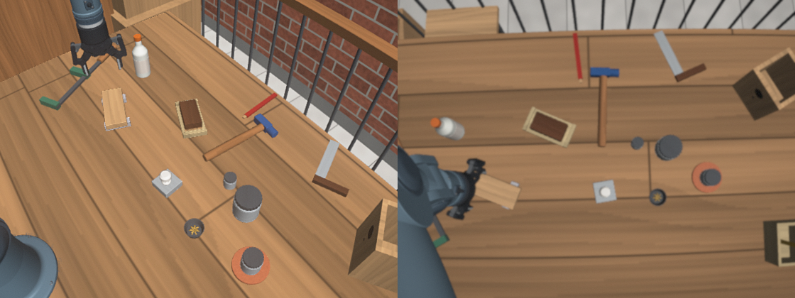

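The picture shows all four things on their places (knob at (166,177), tin at (252,263), sanding block at (191,116), board at (116,108) in the left half), the hammer unmoved and the gripper clear. I hand in the job.

```bash
python3 -c "
from plant import order; print(order.finish_job())"
```

```text
the job is handed in; nothing more can be done
None
```

I took the stack down in order – knob, tin, sanding block, roof board – and put each piece on its place without dropping any. I handed in at about 34 s; the system gave no verdict.

The last checks compare depth measurements from both cameras with the places as first measured:

| Thing | Distance from its middle | Angle |
|---|---|---|
| Knob on bench block | about 2 mm | not measured, looks upright |
| Tin on saucer | about 2 mm | not measured, looks upright |
| Sanding block on rest | about 2 mm | within 1° of the rest's length |
| Roof board on bearers | about 2 mm | within 1° of square |

- **Heights and hammer:** The measured heights agree with the sizes given. The hammer was never touched and looks unmoved, but I did not get a clean number for it. Its measuring window caught neighbouring things, so those readings can't be compared.
- **Disagreement on the board:** In the last pictures the arm hid part of the board from the top camera, so that reading was about 9 mm off. The board figures above come from the side camera. The top camera's reading just before lowering agreed within 2 mm.
- **Gripper:** It was open, about 0.13 m above the board and touching nothing.

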